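# File the sectioned block in the latched block case

### The arm

A 6-joint arm with a two-finger parallel gripper is mounted at the origin on a cart in front of the work surface, level with it; the furniture and walls round the work are solid. World frame = base frame: x ahead of the robot, y to its left, z up, the work surface at z = 0. Lengths are in m, angles in rad, forces in N, time in s.
With the tool pointing down it reaches from about 0.375 to 0.9 m from the base axis. Payload 3.1 kg.
Tool frame: the origin (TCP) lies on the centre line of the jaws, within the pads' length; the fingertips stand 22 mm ahead of it and the grasp point (between the pads) lies 3 mm ahead of it; z points along the fingers, y is the line along which they close (so a half turn about z gives the same grasp; the last joint's range is limited). The gripper opens to 85 mm and grips with 20 to 120 N. Pads are 22 mm wide; open, the fingers measure 114 mm over their backs; the gripper's body (76 mm by 85 mm) begins 54 mm behind the grasp point. The pads swing forward as they close: fully open they stand 13 mm farther back than shut.
Start: joints at [-1.474, 0.527, 1.433, -0, 1.181, -0.178], TCP at [0.17, -0.601, 0.227] pointing down, gripper open.
Joint ranges: [-3.08, 3.08], [-0.75, 2.2], [0.22, 2.44], [-1.43, 4.57], [0, 2.65], [-2.85, 2.85]. Speed limits (rad/s): [2.79, 2.79, 3.14, 3.14, 3.14, 3.14].

### API

Orientations are given as a unit quaternion [x, y, z, w].
In Python, from station import manip, ticket, snapshot gives the robot as it stands (manip), with the cameras as plain functions and the job (ticket).
- The arm moves only by the tool drive_effector, called after ">>>" by a JSON object that holds its "fn" and its "kwargs", one argument or row to a line. Schema: {"type":"object","properties":{"offsets":{"type":"object","properties":{"rows":{"type":"array","items":{"type":"array","items":{"type":"number"},"minItems":5,"maxItems":5},"minItems":1,"maxItems":20}},"additionalProperties":false,"required":["rows"]},"grip_n":{"type":"number"},"only":{"type":"string"},"quiet":{"type":"boolean"},"lines":{"type":"string"}},"required":["offsets"],"additionalProperties":false}. offsets is an object whose key "rows" holds a list of rows, 1 to 20 of them, each of 5 numbers: dx, dy, dz in normalised numbers (1 is 0.6 m), then a turn about the tool's z in shares of 180 degrees (1.0 is 180 degrees), then the opening from 0.0 (shut) to 1.0 (fully open); each row is the pose to reach, as a shift and turn from the pose commanded when the call began, along the tool's axes at that moment; what a row does not reach only later rows make up. A row lasts 1/10 s, in which the tool goes at most 0.05 m and 0.15 rad, less where a joint would pass 70% of its speed; a pose out of reach is approached as far as the arm can. The fingers move at their own pace and stop on an object; grip_n is the grip in N (left out, the last holds). Time passes only in rows, so rows that do not move let the fingers close. The tool returns the time, the measured TCP pose, the force, the opening and the grip force at its end. only (a regular expression) keeps the lines of the reply that match it, lines (a string "A,B") keeps lines A to B, and quiet returns only ok. Input that does not fit is refused with a message, and nothing moves.
- manip.sense(): the state, without advancing time (a new reading comes with each control period).
- snapshot(name): name is "scene" or "side" or "wrist"; returns a dict with "pixels" (480x640x3 uint8, red, green, blue), "range_z" (480x640 float32, m along the optical axis (not along the pixel's ray), 0 where there is no reading), "fov_y" (degrees; the focal length in pixels is half the picture's height over the tangent of half this angle, whatever the lens; pixels are square), "cx", "cy" (the principal point, pixels), "R" (3x3) and "t" (3): a world point X has camera coordinates R X + t; the wrist camera has in their place "hand_eye" (4x4, takes a point from camera to tool coordinates, whose origin is the TCP and whose axes are the flange's). Camera axes: x right, y down, z forward; pixel columns grow to the right and rows downward; lengths in m; the calibration is good to about 2 mm. A picture is of the moment at which its call begins: read the wrist's pose just before it.
- ticket.sign_off(): hands the job in; it is judged then, once.
The state is a dict: "t": time; "q": joint angles; "qd": joint speeds; "tau": joint torques, N m; "tcp_pos": TCP position; "tool_rot": TCP orientation; "force": force on the tool from outside, world axes, zero at the start; "ft_torque": the same for the moment, N m; "finger_gap": opening from 0.0 (shut) to 1.0 (fully open); "gripper_force": force on a finger pad.
Only numpy, scipy, OpenCV 4.12 (cv2) and the standard library are available. Lean on these libraries where they do the work, as an engineer would, in place of code of your own. Each camera call takes 0.05 s, during which the arm holds its last target. There are 200 camera calls.

### The job

The yellow block has been cut and can be put away in the latched block case. Swing the latch lever well clear to the right, open the lid right back until it rests open by itself, then gently lay the yellow block flat, tissue face up, in the empty left-hand bay and let go, without dropping it in. Leave the case open for the rest of the batch, and leave the pink and green blocks on the bench where they lie.

Things in the scene. Friction and masses are not known exactly. Their poses are not given: they have to be found in the camera images.
- block_case: Dark grey case for tissue blocks, fixed to the bench; 120 (its x) x 220 (its y) mm, 46 mm high, 61 with the lid. Origin: centre of underside; +x away from the robot (hinge edge), +y left, z up; turned by up to 0.18 rad. Walls 4 mm; a divider at y = 0, top 29 mm up, parts two bays, inner floor z = 7 mm. The right bay (-y) holds five filed blocks (fixed); the left bay (+y) is empty.
- case_lid (a joint): Angle of the light grey lid, rad: 0 shut, 1.85 leaning back on its stop. Hinged along the far (+x) top edge, opens upward. About 0.26 kg on a free hinge: it falls shut when let go below about 1.5 rad, and back onto its stop beyond. While the latch hook is over its keeper pin (latch below about 0.3 rad) it cannot be lifted.
- lid_hinge (a point): Middle of the lid's hinge line, at x = 60, y = 0, z = 46.5 mm of the case. The axis runs along the case's y.
- lid_lip_left (a point): Middle of the front lower edge of the lid's left finger lip, 132 mm from the hinge line; moves with the lid. The two lips overhang the case's front face by 12 mm, 4 mm thick, underside 46.5 mm above the bench when shut, each 35 to 105 mm from the middle. Below, the front face is clear to the bench: a fingertip held obliquely from the front, or from a lip's end, lifts it.
- lid_lip_right (a point): The same point of the right finger lip.
- case_latch (a joint): Angle of the latch lever, rad: 0 to 0.1 at the start (upright, hooked over the lid's pin), growing to 1.5 as its top swings to the right (case -y) until it lies level. Turns about the case's x axis; light friction (about 1 N at the knob), stays where it is left.
- latch_knob (a point): Centre of the red knob at the top of the steel latch lever, in the middle of the case's front: a round stub 12 mm thick and 22 mm long that points at the robot (case -x) and ends 32 mm out from the case's front face. Latched it is 63 mm above the bench, 41 mm above the pivot (3 mm right of it). Push it to the right along its circle: pushed straight sideways it binds past about 0.9 rad.
- latch_pivot (a point): Pivot of the latch lever, on the front face of the case (case x = -60, y = 0, z = 22 mm).
- empty_bay (a point): Centre of the floor of the empty left bay (case x = 0, y = 53.7, z = 7 mm). The bay measures 112 (x) x 104 (y) mm inside; its outer walls rise 39 mm above this floor, the divider 22 mm.
- yellow_block: Yellow tissue cassette with a paraffin block on top, lying flat on the bench, tissue face up: 28 (its x) x 40 (its y) x 8 (z) mm, 11 g. Origin: centre of its underside; z up out of the tissue face. Grasp it across the 28 mm width; the paraffin on top is 30 mm wide from y = -12 to 20 mm.
- pink_block: Pink cassette with block, same size, on the bench; to be left alone.
- green_block: Green cassette with block, same size, on the bench; to be left alone.

How it is judged:
On the way, in this order (a step that is already met when the one before it is completed fails the run):
1. the latch lever is swung well clear (over 0.6 rad) while the lid is still shut (value of joint case_latch above 0.6 rad and value of joint case_lid below 0.1 rad), for 0.1 s.
2. the lid is opened right back (over 1.7 rad) (value of joint case_lid above 1.7 rad), for 0.2 s.
At the end, for the whole second after the job is handed in: The latch lever is clear (over 0.6 rad), the lid rests open by itself (over 1.7 rad), and the yellow block lies released and at rest inside the empty left-hand bay, flat on its floor (origin under 11 mm above the bench, tilt under 0.12 rad) with the tissue face up (value of joint case_latch above 0.6 rad and value of joint case_lid above 1.7 rad and x of yellow_block in the frame of block_case between -0.056 and 0.056 m and y of yellow_block in the frame of block_case between 0 and 0.106 m and height (world z) of yellow_block below 0.011 m and angle between yellow_block's own z axis and vertical below 0.12 rad and linear speed of yellow_block below 0.02 m/s and contact force between yellow_block and the fingers below 0.05 N); the robot touches nothing.
It fails at once if the pink or the green block is shifted by more than 15 mm (distance of any of pink_block, green_block from where it was at the start of the episode above 0.015 m).
It fails at once if the yellow block is dropped into the case (faster than 0.6 m/s just above the bay's floor) (linear speed of yellow_block above 0.6 m/s and height (world z) of yellow_block below 0.03 m and horizontal distance between yellow_block and empty_bay below 0.07 m).
It also fails if it takes over 70 s, if anything falls off the work surface, if the arm or the gripper's body presses on something with over 40 N, if the wrist force passes 120 N, or if a joint passes its speed limit or range.

## Working session

There is one attempt and no reset: what is moved stays moved. The work goes in short steps, Python scripts to look and compute and a tool call to move; the robot and the scene stay as the last step left them, time stands still between calls to the robot, and variables do not carry over. Pictures are saved under pics/ and viewed, at most 10 in all, crops included, and the job is handed in when it is done.

```bash
ls; mkdir -p pics
```

Create h.py:
```python
import numpy as np, cv2
from station import manip, ticket, snapshot
from scipy.spatial.transform import Rotation as Rn
def snap(n):
    s=manip.sense(); d=snapshot(n)
    if n=='wrist':
        H=np.array(d['hand_eye']);R=Rn.from_quat(s['tool_rot']).as_matrix()
        d['A']=R@H[:3,:3]; d['b']=R@H[:3,3]+np.array(s['tcp_pos'])
    else:
        d['A']=np.array(d['R']).T; d['b']=-d['A']@np.array(d['t'])
    d['f']=240/np.tan(np.radians(d['fov_y'])/2)
    return d
def world(d):
    v,u=np.mgrid[:480,:640]; z=d['range_z']
    P=np.stack([(u-d['cx'])/d['f']*z,(v-d['cy'])/d['f']*z,z],-1)
    W=P@d['A'].T+d['b']; W[z==0]=np.nan; return W
def save(d,name): cv2.imwrite('pics/'+name,d['pixels'][:,:,::-1])
```

Run:
```python
from h import *
import pickle
for n in ['scene','side']:
    d=snap(n); save(d,n+'0.png'); pickle.dump(d,open(n+'.pkl','wb'))
s=manip.sense(); print({k:np.round(v,3) for k,v in s.items()})
```

```text
pics
station.py
{'t': np.float64(0.1), 'q': array([-1.473,  0.528,  1.434,  0.   ,  1.181, -0.179]), 'qd': array([ 0.001, -0.001, -0.003,  0.003, -0.   , -0.   ]), 'tau': array([ 1.0000e-03, -4.4330e+01, -1.7859e+01, -0.0000e+00,  4.0000e-03,
        0.0000e+00]), 'tcp_pos': array([ 0.17 , -0.601,  0.226]), 'tool_rot': array([ 0.991,  0.137,  0.   , -0.001]), 'force': array([ 0.586,  0.46 , -0.575]), 'ft_torque': array([ 0.036, -0.005,  0.052]), 'gripper_force': np.float64(0.0), 'finger_gap': np.float64(1.0)}
```

View pics/scene0.png

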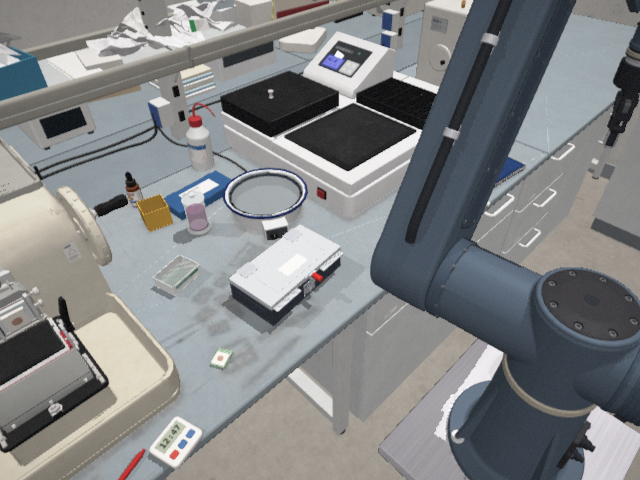

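View pics/side0.png

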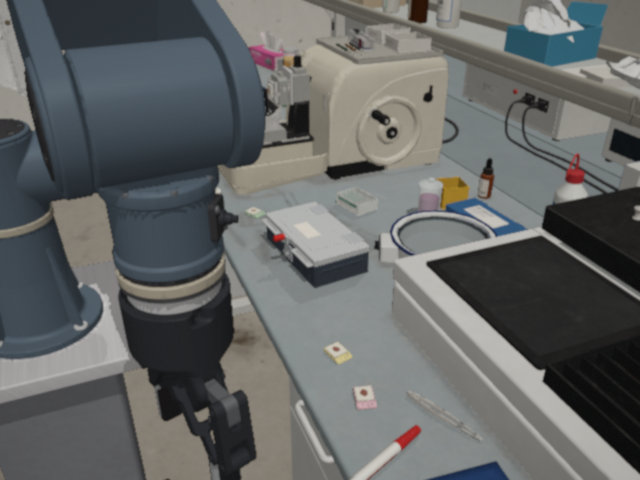

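The scene view shows the case with its red knob at (317,277) and the green block at (221,358). The side view shows yellow at (337,352), pink at (364,397) and the knob at (279,239). Next I measure them with the depth.

Run:
```python
from h import *
import pickle
for n,knob,blk in [('side',(279,239),{'yel':(337,352),'pink':(364,397),'grn':(255,212)}),('scene',(317,277),{'grn':(221,358)})]:
    d=pickle.load(open(n+'.pkl','rb'));W=world(d);p=d['pixels'].astype(int)
    def at(u,v): return W[v,u].round(3)
    for k,(u,v) in blk.items():
        c=W[v,u]; m=(np.linalg.norm(W[...,:2]-c[:2],axis=-1)<.035)&(W[...,2]>.0055)&(W[...,2]<.013)
        q=W[m]; r=cv2.minAreaRect((q[:,:2]*1000).astype(np.float32)); print(n,k,c.round(3),m.sum(),r,q[:,2].mean())
    u,v=knob; red=(p[...,0]>150)&(p[...,1]<80)&(p[...,2]<80); red[:v-20]=0;red[v+20:]=0;red[:,:u-20]=0;red[:,u+20:]=0
    print('knob',red.sum(),np.nanmean(W[red],0).round(4),np.nanmin(W[red],0).round(3),np.nanmax(W[red],0).round(3))
    c=W[v,u]; m=(W[...,2]>.055)&(W[...,2]<.068)&(np.linalg.norm(W[...,:2]-c[:2]-[.07,0],axis=-1)<.16)&~red
    m=cv2.morphologyEx(m.astype(np.uint8),cv2.MORPH_OPEN,np.ones((5,5)))
    _,l,st,_=cv2.connectedComponentsWithStats(m); m=l==1+st[1:,4].argmax()
    q=W[m]; r=cv2.minAreaRect((q[:,:2]*1000).astype(np.float32)); print('lid',m.sum(),r,cv2.boxPoints(r).round(),np.median(q[:,2]))
d=pickle.load(open('side.pkl','rb'))
a=cv2.resize(d['pixels'][190:300,230:390],None,fx=5,fy=5,interpolation=2);cv2.imwrite('pics/c1.png',a[:,:,::-1])
b=cv2.resize(d['pixels'][320:420,310:390],None,fx=5,fy=5,interpolation=2);cv2.imwrite('pics/c2.png',b[:,:,::-1])
```

```text
side yel [ 0.44  -0.282  0.008] 282 ((441.8212585449219, -281.7556457519531), (30.362348556518555, 41.15159225463867), 13.308449745178223) 0.007997911364291394
side pink [ 0.436 -0.389  0.009] 359 ((438.47808837890625, -385.41033935546875), (41.54624557495117, 28.803884506225586), 73.86849975585938) 0.008041477741152419
side grn [0.463 0.239 0.009] 106 ((464.7186279296875, 240.74118041992188), (36.384735107421875, 41.10209274291992), 31.56659698486328) 0.008191309503486678
knob 41 [0.4467 0.0146 0.0646] [0.434 0.002 0.034] [0.464 0.075 0.071]
lid 3344 ((521.720947265625, 21.62127685546875), (130.40228271484375, 224.98809814453125), 6.571423530578613) [[444. 126.]
 [470. -98.]
 [599. -83.]
 [574. 141.]] 0.06196998833280448
scene grn [0.46  0.245 0.008] 244 ((463.363525390625, 242.4695281982422), (28.909793853759766, 38.84452819824219), 28.13463020324707) 0.00798933022694118
knob 45 [0.4423 0.0121 0.0678] [0.433 0.007 0.062] [0.453 0.017 0.071]
lid 4365 ((521.8313598632812, 22.10456085205078), (131.5360107421875, 221.85044860839844), 5.651280403137207) [[445. 126.]
 [467. -95.]
 [598. -82.]
 [576. 139.]] 0.06152344987996572
```

View pics/c1.png

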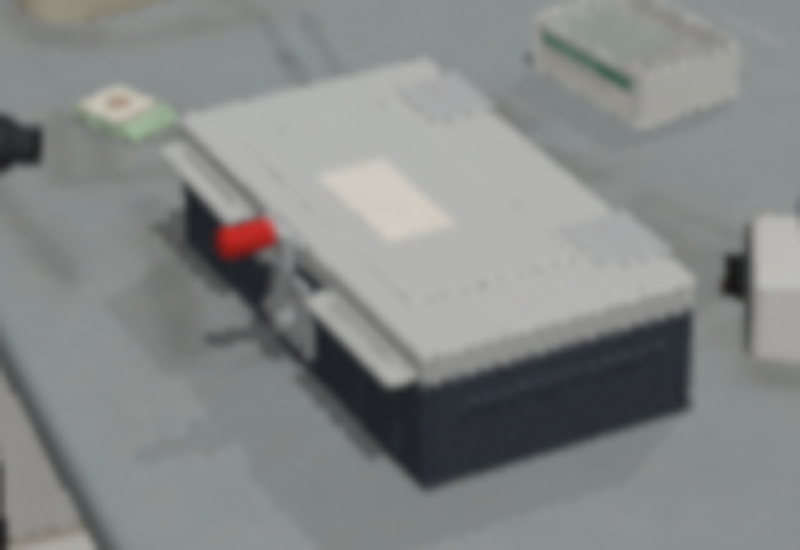

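View pics/c2.png

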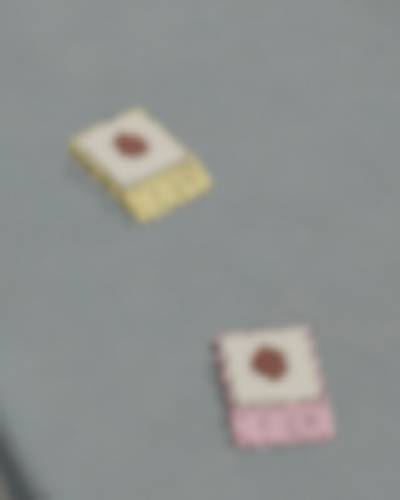

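Case centre is about (0.523, 0.022) with yaw about 0.1. The knob matches its predicted position, (0.442, 0.011), and the block sizes match too. The crops show the left lip clear and yellow's paraffin end facing away from the robot and to the left. I'll go over the knob and refine with the wrist camera.

Add to h.py:
```python
def go(p,yaw):
    s=manip.sense();R=Rn.from_quat(s['tool_rot']).as_matrix()
    y0=np.arctan2(R[1,0],R[0,0]); dt=-(yaw-y0); dt=(dt+np.pi/2)%np.pi-np.pi/2
    print('shift',(R.T@(np.array(p)-s['tcp_pos'])).round(4),'turn',round(dt,3),'tcp',np.round(s['tcp_pos'],4),'yaw',round(y0,3),'q6',round(s['q'][5],2))
C=np.array([.523,.022]); YAW=.1
def case(x,y,z):
    c,s=np.cos(YAW),np.sin(YAW); return np.array([C[0]+c*x-s*y,C[1]+s*x+c*y,z])
```

```bash
python3 -c "
from h import *
go(case(-.085,-.003,.2),YAW)"
```

```text
shift [ 0.4249 -0.5149  0.0274] turn 0.176 tcp [ 0.1702 -0.6007  0.2262] yaw 0.276 q6 -0.18
```

Careful with the scale: shifts go in shares of 0.6 m and turns go in shares of 180 degrees. That gives: -0.515 m / 0.6 = -0.8583, -0.5 m / 0.6 = -0.8333, 0.176 rad / 3.1416 = 0.056.

>>> {"fn": "drive_effector", "kwargs": {
  "offsets": {"rows":[[0.05,-0.0617,0,0.0032,1],[0.1,-0.1233,0,0.0064,1],[0.15,-0.1833,0,0.0127,1],[0.2,-0.245,0,0.0159,1],[0.25,-0.3067,0,0.0191,1],[0.3,-0.3667,0,0.0223,0.4],[0.35,-0.4283,0,0.0286,0.4],[0.4,-0.49,0,0.0318,0.4],[0.45,-0.55,0,0.035,0.4],[0.5,-0.6117,0,0.0382,0.4],[0.55,-0.6733,0,0.0446,0.4],[0.6,-0.7333,0,0.0477,0.4],[0.65,-0.795,0,0.0509,0.4],[0.6833,-0.8333,0.0167,0.0541,0.4],[0.7083,-0.8583,0.0333,0.056,0.4],[0.7083,-0.8583,0.045,0.056,0.4],[0.7083,-0.8583,0.045,0.056,0.4],[0.7083,-0.8583,0.045,0.056,0.4],[0.7083,-0.8583,0.045,0.056,0.4],[0.7083,-0.8583,0.045,0.056,0.4]]},
  "grip_n": 20
}}

```text
t: 2.1
tcp_pos: [0.439, 0.009, 0.2005]
tool_rot: [0.999, 0.049, 0.0, 0.0]
force: [-0.6, 0.1, 0.7]
finger_gap: 0.399
gripper_force: 0.0
```

Run:
```python
from h import *
import pickle
d=snap('wrist');save(d,'w1.png');pickle.dump(d,open('w1.pkl','wb'))
W=world(d);p=d['pixels'].astype(int)
red=(p[...,0]>140)&(p[...,1]<70)&(p[...,2]<70)&(np.abs(W[...,2]-.06)<.03)
q=W[red];print(red.sum(),q.mean(0),q.min(0),q.max(0))
go(case(-.085,-.003,.066),YAW)
m=(W[...,2]>.055)&(W[...,2]<.068)&~red
m=cv2.morphologyEx(m.astype(np.uint8),cv2.MORPH_OPEN,np.ones((5,5)));q=W[m>0]
r=cv2.minAreaRect((q[:,:2]*1000).astype(np.float32));print(r,cv2.boxPoints(r).round())
```

```text
305 [0.44489557 0.01023374 0.06758369] [0.4337078  0.00443943 0.06437779] [0.45534014 0.01560341 0.0702053 ]
shift [-0.0002 -0.0015  0.1345] turn -0.002 tcp [0.439  0.0091 0.2005] yaw 0.098 q6 1.24
((528.318359375, -48.427032470703125), (132.8257293701172, 362.5547180175781), 6.315331935882568) [[ 442.  124.]
 [ 482. -236.]
 [ 614. -221.]
 [ 574.  139.]]
```

View pics/w1.png

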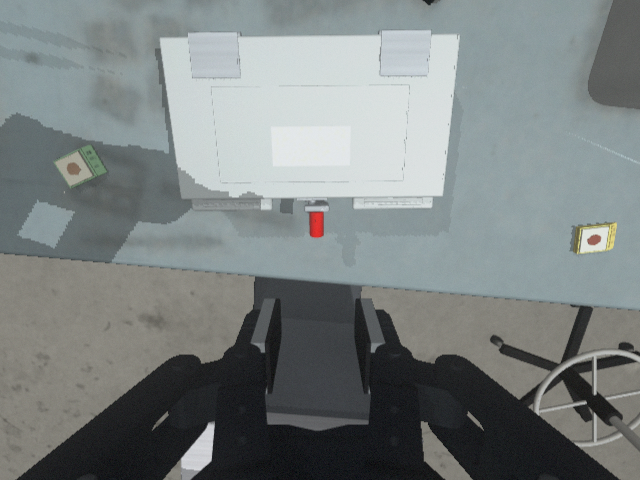

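The wrist view shows the knob at (316,223), the left lip at columns 193–271, row 203, and the right lip at 354–432. I'll check the lip ends against the model.

```bash
sed -i 's/^C=.*; YAW=.1/C=np.array([.5245,.0215]); YAW=.1/' h.py
```

Run:
```python
from h import *
import pickle
d=pickle.load(open('w1.pkl','rb'))
def bp(u,v,z):
    r=d['A']@np.array([(u-d['cx'])/d['f'],(v-d['cy'])/d['f'],1]); return d['b']+r*(z-d['b'][2])/r[2]
c,s=np.cos(YAW),np.sin(YAW)
for n,u,v,z in [('L out',193,209,.0505),('L in',271,209,.0505),('R in',354,207,.0505),('R out',432,207,.0505),('lidFL',178,198,.0615),('lidFR',446,197,.0615),('lidBL',160,38,.0615),('lidBR',459,35,.0615)]:
    P=bp(u,v,z); D=P[:2]-C; print(n,P.round(4),'case',(c*D[0]+s*D[1]).round(4),(-s*D[0]+c*D[1]).round(4))
go(case(-.085,-.003,.066),YAW)
```

```text
L out [0.4432 0.1181 0.0505] case -0.0712 0.1043
L in [0.4499 0.0505 0.0505] case -0.0713 0.0363
R in [ 0.4588 -0.0213  0.0505] case -0.0696 -0.036
R out [ 0.4655 -0.0888  0.0505] case -0.0697 -0.1039
lidFL [0.4543 0.1266 0.0615] case -0.0594 0.1116
lidFR [ 0.4771 -0.0948  0.0615] case -0.0588 -0.1109
lidBL [0.5707 0.1362 0.0615] case 0.0574 0.1095
lidBR [ 0.5938 -0.0786  0.0615] case 0.059 -0.1065
shift [ 0.0012 -0.0008  0.1345] turn -0.002 tcp [0.439  0.0091 0.2005] yaw 0.098 q6 1.24
```

The model fits to 1–2 mm. Now I descend and grip the knob.

Scaled: 0.134 m / 0.6 = 0.2233, 0.125 m / 0.6 = 0.2083.

>>> {"fn": "drive_effector", "kwargs": {
  "offsets": {"rows":[[0.0017,-0.0017,0.0667,0,0.4],[0.0017,-0.0017,0.1333,0,0.4],[0.0017,-0.0017,0.1833,0,0.4],[0.0017,-0.0017,0.2083,0,0.4],[0.0017,-0.0017,0.2233,0,0.4],[0.0017,-0.0017,0.2233,0,0.4],[0.0017,-0.0017,0.2233,0,0],[0.0017,-0.0017,0.2233,0,0],[0.0017,-0.0017,0.2233,0,0],[0.0017,-0.0017,0.2233,0,0],[0.0017,-0.0017,0.2233,0,0],[0.0017,-0.0017,0.2233,0,0]]},
  "grip_n": 20
}}

```text
t: 3.35
tcp_pos: [0.4399, 0.011, 0.0663]
tool_rot: [0.999, 0.05, 0.0, 0.0]
force: [-1.3, 0.3, -0.2]
finger_gap: 0.002
gripper_force: 0.0
```

The gap reads 0, so the jaws missed the knob. Looking again.

Run:
```python
from h import *
d=snap('wrist');save(d,'w2.png')
```

```text
(no output)
```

View pics/w2.png

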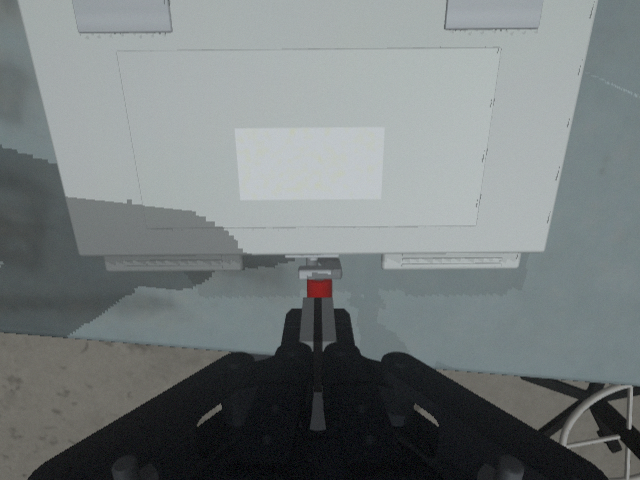

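The view shows the jaws shut, with the knob's red still visible at (319,288) beyond the finger ends at about (318,298). I'll measure where the fingertips really are.

Run:
```python
from h import *
d=snap('wrist');W=world(d)
for u,v in [(319,270),(319,288),(310,302),(328,302),(310,320),(328,335),(310,338),(295,315),(318,350),(318,410)]: print(u,v,W[v,u].round(4),d['range_z'][v,u])
print(np.round(d['hand_eye'],3).tolist(), manip.sense()['tcp_pos'])
d=snap('side');a=cv2.resize(d['pixels'][180:300,200:360],None,fx=5,fy=5,interpolation=2);cv2.imwrite('pics/s2.png',a[:,:,::-1])
```

```text
319 270 [0.4602 0.012  0.0656] 0.15922779
319 288 [0.4527 0.0112 0.0689] 0.15850385
310 302 [0.4509 0.015  0.0797] 0.1487638
328 302 [0.4514 0.0072 0.0792] 0.1493288
310 320 [0.4506 0.0146 0.0938] 0.13545807
328 335 [0.4506 0.0078 0.1031] 0.12692611
310 338 [0.4504 0.0144 0.1058] 0.124188766
295 315 [0.4454 0.0208 0.0822] 0.14799689
318 350 [0.4471 0.0112 0.1077] 0.123581335
318 410 [ 0.109  -0.0234 -0.2147] 0.53793955
[[0.001, -0.947, -0.321, 0.082], [1.0, 0.001, -0.001, 0.0], [0.001, -0.321, 0.947, -0.146], [0.0, 0.0, 0.0, 1.0]] [0.43981472 0.01105081 0.06617333]
```

View pics/s2.png

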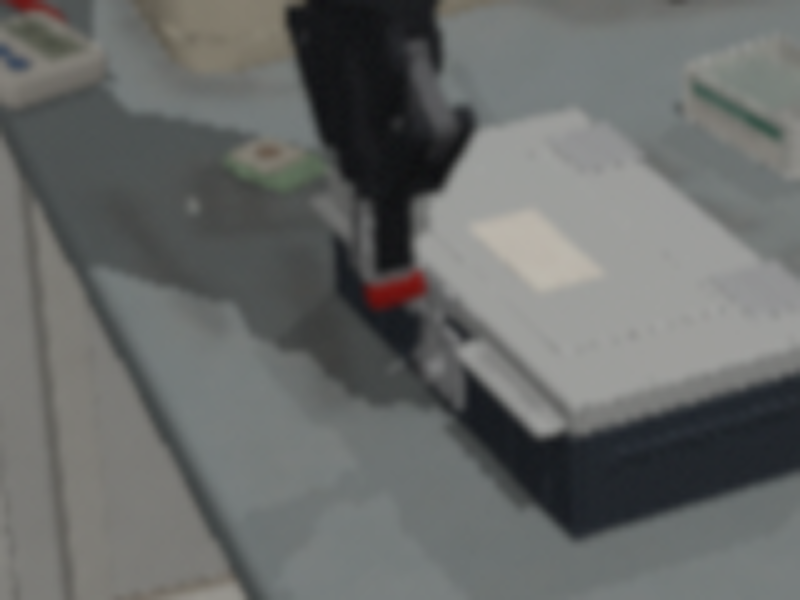

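Unexpectedly, the side view shows the fingertips just above the knob, at (395,275) in the crop. I'll compare with the earlier wrist picture to calibrate the tip offset.

Run:
```python
from h import *
import pickle
d=pickle.load(open('w1.pkl','rb'));d2=snap('wrist')
for d,t,cols in [(d,np.array([.439,.009,.2005]),(262,270,366,372)),(d2,np.array(manip.sense()['tcp_pos']),(306,312,326,332))]:
    W=world(d)
    for u in cols:
        for v in range(280,330):
            if 0<d['range_z'][v,u]<.16 and W[v,u,2]-t[2]>0.001 : print(u,v,(W[v,u]-t).round(4), d['pixels'][v,u]); break
```

```text
262 304 [0.0086 0.0242 0.0145] [79 82 83]
270 298 [0.0088 0.0216 0.0088] [71 76 78]
366 298 [ 0.0128 -0.0207  0.0086] [108 108 106]
372 301 [ 0.0132 -0.0229  0.0117] [105 104 101]
306 297 [0.0104 0.0058 0.0079] [ 94 101 100]
312 281 [0.0153 0.0037 0.0012] [106  40  38]
326 280 [ 0.0164 -0.0027  0.0011] [98 40 35]
332 297 [ 0.0117 -0.0057  0.0081] [ 99  99 100]
```

Measured in both pictures, the tips sit about 7 mm behind the reported TCP, not 22 mm ahead. The empty closure at knob height agrees with this. I'll trust the measurement: reopen, go 27 mm lower and grip.

Scaled: 0.023 m / 0.6 = 0.0383, 0.02 m / 0.6 = 0.0333.

>>> {"fn": "drive_effector", "kwargs": {
  "offsets": {"rows":[[0.005,0,0,0,0.4],[0.005,0,0,0,0.4],[0.005,0,0,0,0.4],[0.005,0,0,0,0.4],[0.005,0,0.0167,0,0.4],[0.005,0,0.0333,0,0.4],[0.005,0,0.0383,0,0.4],[0.005,0,0.0383,0,0.4],[0.005,0,0.0383,0,0],[0.005,0,0.0383,0,0],[0.005,0,0.0383,0,0],[0.005,0,0.0383,0,0],[0.005,0,0.0383,0,0]]},
  "grip_n": 20
}}

```text
t: 4.85
tcp_pos: [0.4429, 0.0112, 0.0432]
tool_rot: [0.999, 0.05, 0.0, 0.0]
force: [-0.2, -0.8, -2.2]
finger_gap: 0.126
gripper_force: 19.8
```

The knob is gripped at 10.7 mm. Now I swing it along its circle to about 1.1 rad.

Scaled: 0.035 m / 0.6 = 0.0583, 0.025 m / 0.6 = 0.0417.

>>> {"fn": "drive_effector", "kwargs": {
  "offsets": {"rows":[[0,0.01,0.0017,0,0],[0,0.02,0.005,0,0],[0,0.0292,0.0092,0,0],[0,0.0377,0.015,0,0],[0,0.045,0.0217,0,0],[0,0.0517,0.03,0,0],[0,0.055,0.0358,0,0],[0,0.0583,0.0417,0,0],[0,0.0583,0.0417,0,0],[0,0.0583,0.0417,0,0]]}
}}

```text
t: 5.85
tcp_pos: [0.4454, -0.0235, 0.0178]
tool_rot: [0.999, 0.05, -0.001, -0.0]
force: [-4.9, 1.5, 0.6]
finger_gap: 0.13
gripper_force: 20.6
```

>>> {"fn": "drive_effector", "kwargs": {
  "offsets": {"rows":[[0,0,0,0,0.35],[0,0,0,0,0.35],[0,0,0,0,0.35],[0,0,-0.05,0,0.35],[0,0,-0.1167,0,0.35],[0,0,-0.1833,0,0.35],[0,0,-0.25,0,0.35],[0,0,-0.25,0,0.35],[0,0,-0.25,0,0.35]]}
}}

```text
t: 6.75
tcp_pos: [0.4488, -0.0243, 0.1697]
tool_rot: [0.999, 0.05, 0.004, 0.001]
force: [-0.9, 0.3, -0.2]
finger_gap: 0.348
gripper_force: 0.0
```

Run:
```python
from h import *
d=snap('wrist');W=world(d);p=d['pixels'].astype(int);save(d,'w3.png')
red=(p[...,0]>130)&(p[...,1]<70)&(p[...,2]<70)&(np.abs(W[...,2]-.04)<.04)
q=W[red]; D=q.mean(0)[:2]-C; c,s=np.cos(YAW),np.sin(YAW)
print(red.sum(),q.mean(0),'case',c*D[0]+s*D[1],-s*D[0]+c*D[1],q.max(0)[2])
```

```text
257 [ 0.44627147 -0.02317928  0.04319246] case -0.08229819772079634 -0.03664624369384415 0.04639171757445848
```

The latch is now at about 1.06 rad with the knob at case y = -37 mm. Next I go over the left lip with the jaws open and measure the open-jaw tip offset.

```bash
python3 -c "
from h import *
go(case(-.074,.070,.13),YAW)"
```

```text
shift [ 0.0071 -0.1076  0.0383] turn -0.0 tcp [ 0.4474 -0.0239  0.1684] yaw 0.1 q6 1.17
```

Scaled: -0.1076 m / 0.6 = -0.1793, -0.08 m / 0.6 = -0.1333.

>>> {"fn": "drive_effector", "kwargs": {
  "offsets": {"rows":[[0.005,-0.0667,0,0,1],[0.0117,-0.1333,0,0,1],[0.0117,-0.1793,0.0333,0,1],[0.0117,-0.1793,0.0633,0,1],[0.0117,-0.1793,0.0633,0,1],[0.0117,-0.1793,0.0633,0,1],[0.0117,-0.1793,0.0633,0,1]]}
}}

```text
t: 7.5
tcp_pos: [0.4431, 0.0837, 0.1301]
tool_rot: [0.999, 0.049, 0.0, 0.0]
force: [-0.8, 0.5, -0.0]
finger_gap: 0.997
gripper_force: 0.0
```

Run:
```python
from h import *
d=snap('wrist');save(d,'w4.png');W=world(d);s=manip.sense();R=Rn.from_quat(s['tool_rot']).as_matrix()
T=(W-s['tcp_pos'])@R
m=(T[...,2]<.012)&(T[...,2]>-.05)&(abs(T[...,0])<.02)&(d['range_z']>0)
for sgn in (1,-1):
    q=T[m&(T[...,1]*sgn>.02)]; 
    print(len(q),'tip z',np.sort(q[:,2])[-8:].round(4),'y range near tip',q[q[:,2]>q[:,2].max()-.01][:,1].min().round(4),q[q[:,2]>q[:,2].max()-.01][:,1].max().round(4))
go(case(-.074,.070,.05),YAW)
```

```text
2853 tip z [-0.017  -0.017  -0.0169 -0.0167 -0.0167 -0.0167 -0.0166 -0.0166] y range near tip 0.0425 0.0557
2852 tip z [-0.0171 -0.017  -0.0169 -0.0168 -0.0167 -0.0167 -0.0165 -0.0165] y range near tip -0.0546 -0.0418
shift [ 0.0006 -0.0001  0.0804] turn -0.001 tcp [0.4432 0.0837 0.1304] yaw 0.099 q6 1.41
```

View pics/w4.png

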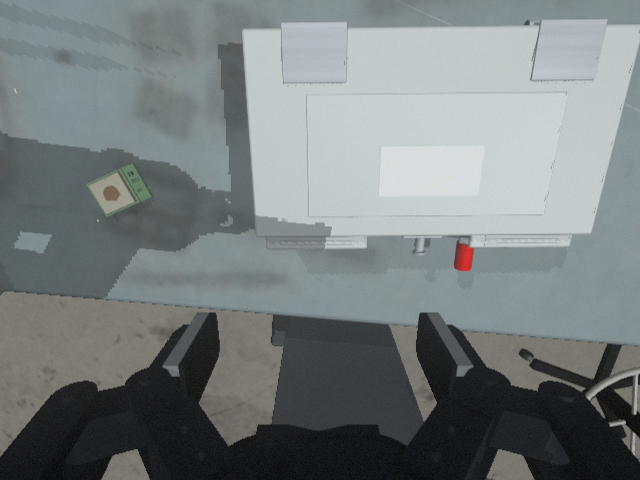

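Wrist view: left lip at columns 267–366, row 241, centred between the open pads, knob clear at (463,255). Open tips are about 17 mm behind the TCP. I'll descend so the tips end just below the lip, then close on its ends.

Scaled: 0.1 m / 0.6 = 0.1667, 0.09 m / 0.6 = 0.15.

>>> {"fn": "drive_effector", "kwargs": {
  "offsets": {"rows":[[0.001,0,0.0667,0,1],[0.001,0,0.1167,0,1],[0.001,0,0.15,0,1],[0.001,0,0.1667,0,1],[0.001,0,0.1667,0,1],[0.001,0,0.1667,0,0.75],[0.001,0,0.1667,0,0.75],[0.001,0,0.1667,0,0.75],[0.001,0,0.1667,0,0.75],[0.001,0,0.1667,0,0.75]]},
  "grip_n": 30
}}

```text
t: 8.55
tcp_pos: [0.4438, 0.0846, 0.0316]
tool_rot: [0.999, 0.05, 0.001, -0.0]
force: [-1.0, 2.3, 7.1]
finger_gap: 0.797
gripper_force: 32.9
```

Gripped at about 68 mm, which matches the 70 mm lip. Now a test lift along the arc to 0.3 rad.

Scaled: -0.037 m / 0.6 = -0.0617, -0.031 m / 0.6 = -0.0517.

>>> {"fn": "drive_effector", "kwargs": {
  "offsets": {"rows":[[0,0,-0.01,0,0.75],[0,0,-0.021,0,0.75],[0.0017,0,-0.0317,0,0.75],[0.0033,0,-0.0417,0,0.75],[0.0058,0,-0.0517,0,0.75],[0.0083,0,-0.0617,0,0.75],[0.0083,0,-0.0617,0,0.75]]}
}}

```text
t: 9.25
tcp_pos: [0.4496, 0.0852, 0.0683]
tool_rot: [0.999, 0.05, 0.002, -0.0]
force: [2.3, 4.3, -2.5]
finger_gap: 0.793
gripper_force: 34.5
```

Run:
```python
from h import *
d=snap('side');save(d,'s3.png');a=cv2.resize(d['pixels'][150:300,200:400],None,fx=4,fy=4,interpolation=2);cv2.imwrite('pics/s3.png',a[:,:,::-1])
```

```text
(no output)
```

View pics/s3.png

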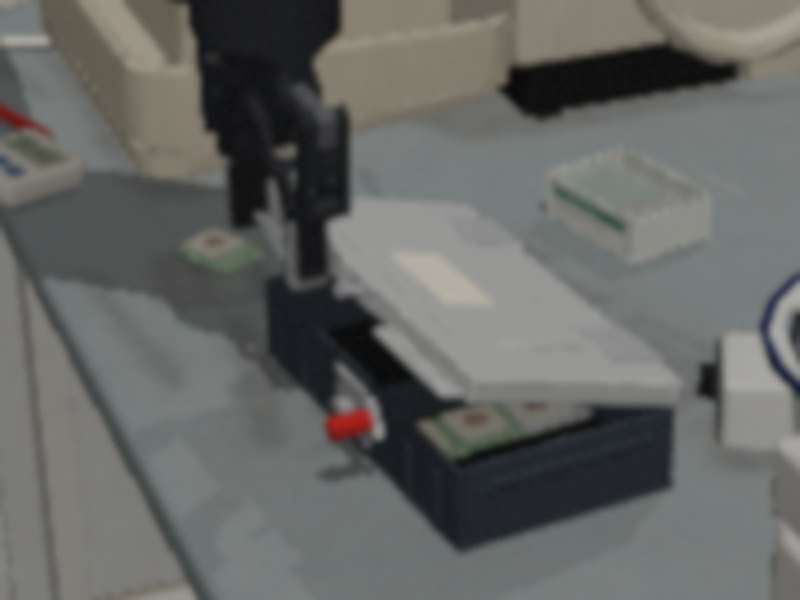

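The lid is held by its lip at about 0.3 rad, with the gripper at (310,240) and the latch down. I continue up the arc, checking force midway.

Scaled: -0.068 m / 0.6 = -0.1133, -0.0645 m / 0.6 = -0.1075.

>>> {"fn": "drive_effector", "kwargs": {
  "offsets": {"rows":[[0.0033,0,-0.01,0,0.75],[0.0067,0,-0.02,0,0.75],[0.0117,0,-0.0283,0,0.75],[0.0158,0,-0.0383,0,0.75],[0.0208,0,-0.0475,0,0.75],[0.0267,0,-0.0562,0,0.75],[0.0325,0,-0.0642,0,0.75],[0.0388,0,-0.0727,0,0.75],[0.0458,0,-0.08,0,0.75],[0.053,0,-0.0878,0,0.75],[0.0608,0,-0.095,0,0.75],[0.0683,0,-0.1017,0,0.75],[0.0767,0,-0.1075,0,0.75],[0.085,0,-0.1133,0,0.75]]}
}}

```text
t: 10.7
tcp_pos: [0.4973, 0.0903, 0.1352]
tool_rot: [0.999, 0.05, -0.002, -0.0]
force: [-1.7, 4.8, -1.1]
finger_gap: 0.792
gripper_force: 34.9
```

Scaled: 0.084 m / 0.6 = 0.14, 0.078 m / 0.6 = 0.13.

>>> {"fn": "drive_effector", "kwargs": {
  "offsets": {"rows":[[0.0092,0,-0.005,0,0.75],[0.0183,0,-0.01,0,0.75],[0.0275,0,-0.0147,0,0.75],[0.0367,0,-0.0183,0,0.75],[0.0467,0,-0.0217,0,0.75],[0.0567,0,-0.0247,0,0.75],[0.0667,0,-0.0267,0,0.75],[0.0773,0,-0.029,0,0.75],[0.0875,0,-0.03,0,0.75],[0.0983,0,-0.0312,0,0.75],[0.1083,0,-0.0313,0,0.75],[0.1192,0,-0.0313,0,0.75],[0.13,0,-0.0305,0,0.75],[0.14,0,-0.0293,0,0.75],[0.14,0,-0.0293,0,0.75]]}
}}

```text
t: 12.2
tcp_pos: [0.5853, 0.0998, 0.1562]
tool_rot: [0.999, 0.05, 0.003, -0.001]
force: [-0.5, 7.9, 13.0]
finger_gap: 0.796
gripper_force: 42.7
```

Run:
```python
from h import *
d=snap('side');W=world(d);D=W[...,:2]-C;c,s=np.cos(YAW),np.sin(YAW)
x=c*D[...,0]+s*D[...,1];y=-s*D[...,0]+c*D[...,1];z=W[...,2]
m=(y<0.02)&(y>-.105)&(z>.07)&(z<.19)&(x>.0)&(x<.15)
p=np.polyfit(z[m],x[m],1);print(m.sum(),p,'angle',np.pi/2+np.arctan(p[0]))
```

```text
1545 [-0.03070368  0.07662975] angle 1.5401022847219448
```

The lid is at about 1.54 rad, just past the balance point. I'll push further over, then release.

Scaled: 0.024 m / 0.6 = 0.04, 0.018 m / 0.6 = 0.03.

>>> {"fn": "drive_effector", "kwargs": {
  "offsets": {"rows":[[0.01,0,-0.0017,0,0.75],[0.02,0,-0.0017,0,0.75],[0.03,0,-0.0017,0,0.75],[0.04,0,0,0,0.75],[0.04,0,0,0,0.75]]}
}}

```text
t: 12.75
tcp_pos: [0.6065, 0.1021, 0.1534]
tool_rot: [0.999, 0.05, -0.0, -0.001]
force: [-1.8, 7.4, 2.2]
finger_gap: 0.792
gripper_force: 42.8
```

Create lid.py:
```python
from h import *
d=snap('side');W=world(d);D=W[...,:2]-C;c,s=np.cos(YAW),np.sin(YAW)
x=c*D[...,0]+s*D[...,1];y=-s*D[...,0]+c*D[...,1];z=W[...,2]
m=(y<0.0)&(y>-.105)&(z>.07)&(z<.16)&(x>.0)&(x<.15)
p=np.polyfit(z[m],x[m],1);r=x-np.polyval(p,z);m&=abs(r)<.008;p=np.polyfit(z[m],x[m],1)
print(m.sum(),p,'angle',np.pi/2+np.arctan(p[0]))
```

```bash
python3 lid.py
```

```text
1223 [0.19748087 0.06240792] angle 1.7657684730476872
```

Scaled: -0.1 m / 0.6 = -0.1667, -0.08 m / 0.6 = -0.1333.

>>> {"fn": "drive_effector", "kwargs": {
  "offsets": {"rows":[[0,0,0,0,1],[0,0,0,0,1],[0,0,0,0,1],[0,0,-0.0333,0,1],[0,0,-0.0833,0,1],[0,0,-0.1333,0,1],[0,0,-0.1667,0,1],[0,0,-0.1667,0,1]]}
}}

```text
t: 13.6
tcp_pos: [0.6087, 0.1, 0.2564]
tool_rot: [0.999, 0.05, 0.004, 0.001]
force: [0.2, -0.3, 0.8]
finger_gap: 1.004
gripper_force: 0.0
```

```bash
python3 lid.py
```

Run:
```python
from h import *
d=snap('side');W=world(d);p=d['pixels'].astype(int)
m=(np.linalg.norm(W[...,:2]-[.442,-.282],axis=-1)<.04)&(W[...,2]>.0045)&(W[...,2]<.02)
q=W[m];r=cv2.minAreaRect((q[:,:2]*1000).astype(np.float32));print(m.sum(),r,cv2.boxPoints(r).round())
go([.442,-.282,.12],.23)
```

```text
1283 [0.28014006 0.05900259] angle 1.843934902248636
311 ((443.3158874511719, -287.5676574707031), (30.9649600982666, 53.18532180786133), 13.44920825958252) [[ 422. -265.]
 [ 434. -317.]
 [ 465. -310.]
 [ 452. -258.]]
shift [-0.2013  0.3639  0.1328] turn -0.131 tcp [0.6062 0.1002 0.2527] yaw 0.099 q6 1.45
```

The lid now rests on its stop at 1.84 rad. Next I move over the yellow block with the jaw line across its 28 mm width (yaw 1.80).

Careful with the scale: shifts go in shares of 0.6 m and turns go in shares of 180 degrees. That gives: 0.364 m / 0.6 = 0.6067, 0.27 m / 0.6 = 0.45, -1.704 rad / 3.1416 = -0.5424.

>>> {"fn": "drive_effector", "kwargs": {
  "offsets": {"rows":[[-0.0283,0.05,0,-0.0446,0.6],[-0.0567,0.1,0,-0.0891,0.6],[-0.0833,0.15,0,-0.1337,0.6],[-0.1117,0.2,0,-0.1783,0.6],[-0.14,0.25,0,-0.2228,0.6],[-0.1667,0.3,0,-0.2674,0.6],[-0.195,0.35,0,-0.3119,0.6],[-0.2233,0.4,0.0167,-0.3565,0.6],[-0.25,0.45,0.05,-0.4011,0.6],[-0.2783,0.5,0.0833,-0.4456,0.6],[-0.3067,0.55,0.1167,-0.4902,0.6],[-0.3333,0.6067,0.15,-0.5411,0.6],[-0.3333,0.6067,0.1667,-0.5424,0.6],[-0.3333,0.6067,0.1667,-0.5424,0.6],[-0.3333,0.6067,0.1667,-0.5424,0.6],[-0.3333,0.6067,0.1667,-0.5424,0.6]]}
}}

```text
t: 15.3
tcp_pos: [0.444, -0.2804, 0.1531]
tool_rot: [0.62, 0.785, 0.0, 0.0]
force: [-0.2, 0.7, -0.4]
finger_gap: 0.602
gripper_force: 0.0
```

Run:
```python
from h import *
d=snap('wrist');save(d,'w5.png');W=world(d)
m=(np.linalg.norm(W[...,:2]-[.442,-.282],axis=-1)<.04)&(W[...,2]>.0045)&(W[...,2]<.015)
q=W[m];r=cv2.minAreaRect((q[:,:2]*1000).astype(np.float32));print(m.sum(),r,cv2.boxPoints(r).round())
m&=W[...,2]>.0065;q=W[m];r=cv2.minAreaRect((q[:,:2]*1000).astype(np.float32));print(m.sum(),r,np.percentile(q[:,2],[5,50,95]))
go([.442,-.282,-.004],1.803)
```

```text
1238 ((441.3363342285156, -279.54681396484375), (28.02973175048828, 37.66550827026367), 12.56800365447998) [[ 424. -264.]
 [ 432. -301.]
 [ 459. -295.]
 [ 451. -258.]]
840 ((440.8596496582031, -277.4327392578125), (27.840286254882812, 33.14188003540039), 12.486421585083008) [0.00660656 0.00739985 0.00853915]
shift [-0.0008 -0.0025  0.1573] turn 0.002 tcp [ 0.4442 -0.2805  0.1533] yaw 1.805 q6 -1.01
```

View pics/w5.png

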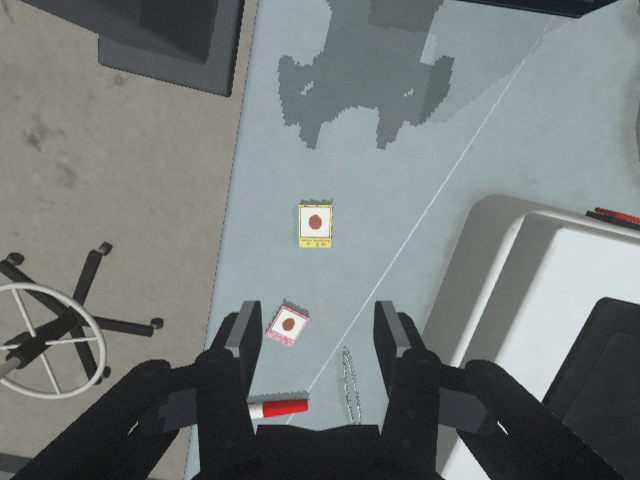

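The wrist view shows yellow at (316,224), squared up between the jaws. Pink, at (290,324), is well clear of the descent. I'll descend in stages, watching the force.

Scaled: 0.155 m / 0.6 = 0.2583, 0.153 m / 0.6 = 0.255, 0.01 rad / 3.1416 = 0.0032.

>>> {"fn": "drive_effector", "kwargs": {
  "offsets": {"rows":[[0,-0.0042,0.0667,0.0032,0.6],[0,-0.0042,0.1333,0.0032,0.6],[0,-0.0042,0.1833,0.0032,0.6],[0,-0.0042,0.225,0.0032,0.6],[0,-0.0042,0.2417,0.0032,0.6],[0,-0.0042,0.25,0.0032,0.6],[0,-0.0042,0.255,0.0032,0.6],[0,-0.0042,0.2583,0.0032,0.6],[0,-0.0042,0.2583,0.0032,0.6]]},
  "grip_n": 20
}}

```text
t: 16.25
tcp_pos: [0.4417, -0.2824, -0.0015]
tool_rot: [0.624, 0.781, -0.0, 0.001]
force: [-1.0, 0.5, 0.1]
finger_gap: 0.607
gripper_force: 0.0
```

Run:
```python
from h import *
d=snap('wrist');W=world(d);s=manip.sense();R=Rn.from_quat(s['tool_rot']).as_matrix();T=(W-s['tcp_pos'])@R
for sgn in (1,-1):
    m=(T[...,1]*sgn>.022)&(T[...,1]*sgn<.04)&(abs(T[...,0]-.011)<.003)&(T[...,2]<.0)
    print(m.sum(),np.sort(W[m][:,2])[:5].round(4))
```

```text
3085 [-0.0014 -0.0014 -0.0014 -0.0014 -0.0014]
3073 [-0.0015 -0.0014 -0.0014 -0.0014 -0.0014]
```

>>> {"fn": "drive_effector", "kwargs": {
  "offsets": {"rows":[[0,0,0.0017,0,0.45],[0,0,0.0033,0,0.45],[0,0,0.0067,0,0.45],[0,0,0.0067,0,0.45]]}
}}

```text
t: 16.7
tcp_pos: [0.4413, -0.2823, -0.0055]
tool_rot: [0.624, 0.781, -0.0, 0.0]
force: [-0.7, 0.9, 8.1]
finger_gap: 0.45
gripper_force: 3.7
```

Run:
```python
from h import *
d=snap('wrist');W=world(d);s=manip.sense();R=Rn.from_quat(s['tool_rot']).as_matrix();T=(W-s['tcp_pos'])@R
m0=(abs(T[...,0]-.010)<.004)&(T[...,2]<.003)
for sgn in (1,-1):
    m=m0&(T[...,1]*sgn>.016)&(T[...,1]*sgn<.035)
    print(np.histogram(W[m][:,2],np.arange(-.002,.024,.002))[0])
```

```text
[449 117  26  32  61  61  82  77  84  74  91  89]
[441 128  19  35  62  59  77  84  76  85  89  81]
```

The tips just touched the bench (8 N), so the tip offset is about 5.5 mm behind the TCP. I'll raise 2 mm and close on the block.

Scaled: -0.002 m / 0.6 = -0.0033.

>>> {"fn": "drive_effector", "kwargs": {
  "offsets": {"rows":[[0,0,-0.0033,0,0.45],[0,0,-0.0033,0,0.2],[0,0,-0.0033,0,0.2],[0,0,-0.0033,0,0.2],[0,0,-0.0033,0,0.2],[0,0,-0.0033,0,0.2]]},
  "grip_n": 20
}}

```text
t: 17.35
tcp_pos: [0.4413, -0.2822, -0.0039]
tool_rot: [0.624, 0.781, -0.0, 0.0]
force: [-0.4, 0.2, 5.1]
finger_gap: 0.335
gripper_force: 21.4
```

>>> {"fn": "drive_effector", "kwargs": {
  "offsets": {"rows":[[0,0,-0.0167,0,0.2],[0,0,-0.05,0,0.2],[0,0,-0.1,0,0.2],[0,0,-0.1667,0,0.2],[0,0,-0.2333,0,0.2],[0,0,-0.2333,0,0.2],[0,0,-0.2333,0,0.2]]}
}}

```text
t: 18.05
tcp_pos: [0.4414, -0.2822, 0.1368]
tool_rot: [0.624, 0.781, -0.0, 0.001]
force: [0.5, -1.1, -0.3]
finger_gap: 0.334
gripper_force: 20.8
```

Run:
```python
from h import *
d=snap('wrist');W=world(d);s=manip.sense();R=Rn.from_quat(s['tool_rot']).as_matrix();T=(W-s['tcp_pos'])@R
m=(abs(T[...,1])<.013)&(T[...,0]>.009)&(T[...,0]<.03)&(abs(T[...,2])<.03)
q=T[m];print(m.sum(),q.min(0),q.max(0)); A=np.c_[q[:,:2],np.ones(len(q))];print('plane',np.linalg.lstsq(A,q[:,2],rcond=None)[0])
go(case(0,.0537,.12),YAW+np.pi/2)
```

```text
1764 [ 0.00901216 -0.01298887 -0.01463931] [ 0.02045613  0.01292648 -0.00445525]
plane [ 0.30858933 -0.01347691 -0.01627827]
shift [0.3303 0.1554 0.0157] turn 0.123 tcp [ 0.4407 -0.2816  0.1356] yaw 1.794 q6 -1.01
```

The block is held at 28.4 mm. Moving over the bay.

Scaled: 0.33 m / 0.6 = 0.55, 0.01 m / 0.6 = 0.0167, 0.123 rad / 3.1416 = 0.0392.

>>> {"fn": "drive_effector", "kwargs": {
  "offsets": {"rows":[[0.0617,0.0283,0,0.0045,0.2],[0.1233,0.0583,0,0.0095,0.2],[0.1833,0.0867,0,0.0127,0.2],[0.245,0.115,0,0.0175,0.2],[0.3067,0.1433,0,0.0223,0.2],[0.3667,0.1733,0,0.0255,0.2],[0.4283,0.2017,0,0.0306,0.2],[0.49,0.23,0,0.035,0.2],[0.525,0.2467,0,0.0382,0.2],[0.55,0.2583,0.0167,0.0392,0.2],[0.55,0.2583,0.0267,0.0392,0.2],[0.55,0.2583,0.0267,0.0392,0.2]]}
}}

```text
t: 19.3
tcp_pos: [0.5173, 0.0742, 0.1174]
tool_rot: [0.67, 0.742, -0.002, -0.002]
force: [0.7, -0.6, 0.4]
finger_gap: 0.336
gripper_force: 20.8
```

Run:
```python
from h import *
d=snap('wrist');save(d,'w6.png');W=world(d);s=manip.sense();R=Rn.from_quat(s['tool_rot']).as_matrix();T=(W-s['tcp_pos'])@R
m=(abs(T[...,1])<.012)&(T[...,0]>.0115)&(T[...,0]<.022)&(abs(T[...,2])<.03)
for lo in np.arange(.011,.022,.002):
    k=m&(T[...,0]>lo)&(T[...,0]<lo+.002); print(round(lo,3),k.sum(),np.percentile(T[k][:,2],[5,50,95]).round(4) if k.sum() else '')
go(case(0,.0537,.006),YAW+np.pi/2)
c,s_=np.cos(YAW),np.sin(YAW);D=W[...,:2]-C;x=c*D[...,0]+s_*D[...,1];y=-s_*D[...,0]+c*D[...,1]
k=(abs(x)<.04)&(y>.065)&(y<.095);print('floor z',np.nanmedian(W[k][:,2]),k.sum())
```

```bash
python3 lid.py
```

```text
0.011 172 [-0.0117 -0.0107 -0.0097]
0.013 236 [-0.0115 -0.0106 -0.0096]
0.015 233 [-0.0116 -0.0106 -0.0097]
0.017 253 [-0.0115 -0.0106 -0.0089]
0.019 376 [-0.011  -0.0091 -0.0036]
0.021 224 [-0.01   -0.0072 -0.004 ]
shift [0.0011 0.0018 0.1121] turn -0.0 tcp [0.5179 0.0737 0.1181] yaw 1.671 q6 -0.17
floor z 0.1923232545199992 18237
1282 [0.28102151 0.05893106] angle 1.8447520272571745
```

The block is level, with its underside 4 mm behind the TCP, so floor contact comes at TCP z ≈ 0.003. I'll descend slowly.

Scaled: 0.111 m / 0.6 = 0.185, 0.085 m / 0.6 = 0.1417.

>>> {"fn": "drive_effector", "kwargs": {
  "offsets": {"rows":[[0.0017,0.0017,0.0333,0,0.2],[0.0017,0.0017,0.0667,0,0.2],[0.0017,0.0017,0.1,0,0.2],[0.0017,0.0017,0.125,0,0.2],[0.0017,0.0017,0.1417,0,0.2],[0.0017,0.0017,0.155,0,0.2],[0.0017,0.0017,0.1667,0,0.2],[0.0017,0.0017,0.175,0,0.2],[0.0017,0.0017,0.18,0,0.2],[0.0017,0.0017,0.1833,0,0.2],[0.0017,0.0017,0.185,0,0.2],[0.0017,0.0017,0.185,0,0.2],[0.0017,0.0017,0.185,0,0.2]]}
}}

```text
t: 20.7
tcp_pos: [0.5204, 0.0752, 0.0089]
tool_rot: [0.671, 0.742, 0.0, 0.0]
force: [-0.3, -0.1, -0.2]
finger_gap: 0.33
gripper_force: 20.8
```

Scaled: 0.005 m / 0.6 = 0.0083, 0.003 m / 0.6 = 0.005.

>>> {"fn": "drive_effector", "kwargs": {
  "offsets": {"rows":[[0,0,0.0033,0,0.2],[0,0,0.005,0,0.2],[0,0,0.0067,0,0.2],[0,0,0.0083,0,0.2],[0,0,0.0083,0,0.2]]}
}}

```text
t: 21.2
tcp_pos: [0.5201, 0.0752, 0.0036]
tool_rot: [0.671, 0.742, -0.0, -0.0]
force: [0.3, -0.3, -0.3]
finger_gap: 0.333
gripper_force: 20.8
```

Scaled: 0.001 m / 0.6 = 0.0017, 0.0005 m / 0.6 = 0.0008.

>>> {"fn": "drive_effector", "kwargs": {
  "offsets": {"rows":[[0,0,0.0008,0,0.2],[0,0,0.0017,0,0.2],[0,0,0.0017,0,0.2]]}
}}

```text
t: 21.5
tcp_pos: [0.5202, 0.0752, 0.0031]
tool_rot: [0.671, 0.742, 0.0, 0.0]
force: [-0.9, -0.2, 3.6]
finger_gap: 0.335
gripper_force: 21.2
```

Contact at 3.6 N, as predicted. Now release and retreat straight up.

Scaled: -0.18 m / 0.6 = -0.3, -0.14 m / 0.6 = -0.2333.

>>> {"fn": "drive_effector", "kwargs": {
  "offsets": {"rows":[[0,0,-0.0008,0,0.4],[0,0,-0.0008,0,0.5],[0,0,-0.0008,0,0.55],[0,0,-0.0008,0,0.55],[0,0,-0.0167,0,0.55],[0,0,-0.05,0,0.55],[0,0,-0.1,0,0.55],[0,0,-0.1667,0,0.55],[0,0,-0.2333,0,0.55],[0,0,-0.3,0,0.55],[-0.0667,0,-0.3,0,0.55],[-0.1333,0,-0.3,0,0.55],[-0.1333,0,-0.3,0,0.55],[-0.1333,0,-0.3,0,0.55]]}
}}

```text
t: 22.9
tcp_pos: [0.5279, -0.005, 0.1832]
tool_rot: [0.672, 0.741, 0.0, -0.0]
force: [0.3, 0.3, -0.3]
finger_gap: 0.551
gripper_force: 0.0
```

```bash
python3 lid.py
```

Run:
```python
from h import *
d=snap('wrist');save(d,'w7.png');W=world(d);c,s=np.cos(YAW),np.sin(YAW);D=W[...,:2]-C;x=c*D[...,0]+s*D[...,1];y=-s*D[...,0]+c*D[...,1];z=W[...,2]
k=(abs(x)<.045)&(y>.01)&(y<.098)&(z>.011)&(z<.03)
q=np.c_[x[k],y[k]];print(k.sum(),cv2.minAreaRect((q*1000).astype(np.float32)))
t=k&(abs(x-np.median(x[k]))<.01)&(abs(y-np.median(y[k]))<.01);A=np.c_[x[t],y[t],np.ones(t.sum())];print('top plane',np.linalg.lstsq(A,z[t],rcond=None)[0],np.median(z[t]))
f=(abs(x)<.045)&(y>.02)&(y<.098)&(z<.011)&(z>0);print('floor',np.median(z[f]),'rgb',d['pixels'][t].mean(0))
```

```text
1288 [0.28490436 0.05849962] angle 1.8483470296077655
1364 ((0.5613994598388672, 55.277366638183594), (27.977018356323242, 38.72195816040039), 0.9412733912467957)
top plane [-0.00260621 -0.00013064  0.01451925] 0.014515877607888972
floor 0.006615843629486112 rgb [237.04903678 216.55341506 208.50087566]
```

The block lies flat and centred in the bay (case 0.6, 55 mm, top at 14.5 mm), the lid is at 1.85 rad, and the arm is clear. Handing in.

```bash
python3 -c "
from h import *
print(ticket.sign_off())"
```

```text
the job is handed in; nothing more can be done
None
```

The job is handed in: my last measurements show the latch swung to about 1.06 rad, the lid resting open at 1.85 rad, and the yellow block flat, tissue face up and released in the left bay at 22.9 s; I never touched pink or green, and the sign-off gave no verdict.

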